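# Lock the telescoping hold-down onto a stone glued to its sawing block

### The arm

A 6-joint arm with a two-finger parallel gripper is mounted at the origin on a cart in front of the work surface, level with it; the furniture and walls round the work are solid. World frame = base frame: x ahead of the robot, y to its left, z up, the work surface at z = 0. Lengths are in m, angles in rad, forces in N, time in s.
With the tool pointing down it reaches from about 0.375 to 0.9 m from the base axis. Payload 3.1 kg.
Tool frame: the origin (TCP) lies between the finger pads; the fingertips stand manip.nose_length ahead of it and the grasp point (between the pads) lies 5 mm behind it (manip.nose_length is the distance from the TCP to the fingertips, in m); z points along the fingers, y is the line along which they close (so a half turn about z gives the same grasp; the last joint's range is limited). The gripper opens to 85 mm and grips with 20 to 120 N. Pads are 22 mm wide; open, the fingers measure 114 mm over their backs; the gripper's body (76 mm by 85 mm) begins 54 mm behind the grasp point. The pads swing forward as they close: fully open they stand 13 mm farther back than shut.
Start: joints at [-1.347, 0.527, 1.433, -0, 1.181, -0.178], TCP at [0.245, -0.575, 0.245] pointing down, gripper open.
Joint ranges: [-3.08, 3.08], [-0.75, 2.2], [0.22, 2.44], [-1.43, 4.57], [0, 2.65], [-2.85, 2.85]. Speed limits (rad/s): [2.79, 2.79, 3.14, 3.14, 3.14, 3.14].

### API

Orientations are given as a unit quaternion [x, y, z, w].
In Python, from station import monitor, eyes, job, manip gives the robot as it stands.
- The arm moves only by the shell command python3 -m pendant 'ROWS' [FORCE]. ROWS is JSON, a list that holds one entry, the list of rows, each a list of 7 numbers: the shift along the tool's x, y, z as a fraction of full scale, then the turn, a rotation vector about the tool's x, y, z as a fraction of full scale, then the opening, from 0 (shut) to 1 (fully open). A call has 1 to 20 rows; each row shifts and turns the commanded pose from where the row before left it, along the tool's axes as they then stand; what a row does not reach is not made up. Full scale, the value 1, is 800 mm for a shift and 0.12 rad for a turn. A row lasts 1/10 s, in which the tool goes at most 50 mm and 8.59 degrees, less where a joint would pass 70% of its speed; a pose out of reach is approached as far as the arm can. A call with a number of a shift or a turn outside -1 to 1 is refused whole. A call with a gripper value outside its range is refused whole. The fingers move at their own pace and stop on an object; FORCE is the grip in N (left out, the last holds). Time passes only in rows, so rows that do not move let the fingers close. It gives the time, the measured TCP pose, the force, the opening and the grip force at its end, in the units of the state.
- monitor.sense(): the state, without advancing time (a new reading comes with each control period).
- eyes.snapshot(name): name is "side" or "top"; returns a dict with "pixels" (420x560x3 uint8, red, green, blue), "depth" (420x560 float32, m along the optical axis (not along the pixel's ray), 0 where there is no reading), "intrinsics" (3x3 intrinsics, pixels), "eye" and "attitude" of the camera in the world. Camera axes: x right, y down, z forward; pixel columns grow to the right and rows downward; lengths in m; the calibration is good to about 2 mm. A picture is of the moment at which its call begins.
- job.sign_off(): hands the job in; it is judged then, once.
The state is a dict: "t": time; "q": joint angles; "qd": joint speeds; "tau": joint torques, N m; "tcp_pos": TCP position; "tool_rot": TCP orientation; "force": force on the tool from outside, world axes, zero at the start; "ft_torque": the same for the moment, N m; "finger_gap": opening from 0.0 (shut) to 1.0 (fully open); "gripper_force": force on a finger pad.
Only numpy, scipy, OpenCV 4.12 (cv2) and the standard library are available. Lean on these libraries where they do the work, as an engineer would, in place of code of your own. Each camera call takes 0.05 s, during which the arm holds its last target. There are 200 camera calls.

### The job

A rough stone has just been glued to its wooden sawing block and stands under the hold-down stand; clamp it while the glue sets. Twist the wing knob on top of the telescoping rod to unlock the rod, slide it down until its sprung rubber foot presses on the stone with about 10 N (a kilogram's weight; over 25 N cracks the stone), then, still pressing, twist the knob fully back to lock it and let go, so that the foot stays pressed on the stone. Do not shift the stone or its block, and leave the bottle, jars and pen standing or lying about where they are.

Things in the scene. Friction and masses are not known exactly. Their poses are not given: they have to be found in the camera images.
- stand: grey cast bench stand, fixed; base plate 190 x 126 x 16 mm. Origin on the rod's vertical axis at the underside of the base; z up, x from the rod to the rear column (22 mm steel, 98 mm behind the rod, top 214 mm up). The arm, 185 to 207 mm above the bench, runs from column to barrel. Only rod and knob stand higher than 227 mm.
- barrel_top (a point): top of the fixed upright barrel (outer tube, 38 mm across, 172 to 226 mm above the bench), on the rod's axis, 226 mm above the bench. Inside, an eccentric on the rod bears on a sprung brake shoe. The rod passes through; on its lower end sit a screwed spindle with nut, a coil spring and a swivelling round rubber foot, face 15 mm across.
- table (a point): centre of the round cork-faced table, 102 mm across, on the base under the rod, its face 30 mm above the bench. The foot is over it: its face is 155 mm below the knob's point with the spindle screwed right in, up to 8 mm lower else; how far it is screwed out is unknown and differs each time. The foot's spring gives 1 mm per 6 N, 5 to 6 mm at most.
- knob (a point): centre of the wing knob's bar, on the rod's axis; moves with it, x axis along the bar. Black bar 54 mm long, 14 mm thick (pinch it across the thickness, from above), 26 mm high (13 mm above and below this point); under it a hub 27 mm across, 10 mm high. 295 mm above the bench at slide = 0, less by the slide value.
- twist (a joint): rad; turn of rod and knob in the barrel. 0 = fully locked (stop), bar in line with the arm; grows anticlockwise seen from above, to a stop at 1.4. Clamps ever harder from about 0.7 down to 0 (up to some 0.5 N m to turn, holds over 40 N along the rod, stays where left), runs free beyond 0.8. Starts at 0 to 0.15.
- slide (a joint): m; how far the rod has been slid down from its top position, 0 to 0.046; 0 to 0.015 at the start. Unlocked it moves against a drag of about 2.5 N (a little more with speed) and stays where left; it weighs about 1.7 N. Unlocked and let go while pressing, it is pushed back up by the foot's spring until less than 5 N is left.
- block: brown wooden sawing block, loose, 62 x 100 x 42 mm (x, y, z), flat on the cork table under the rod; origin at the centre of its underside.
- stone: grey-brown rough stone, loose, 44 x 52 x 36 mm, on top of the block under the foot; origin at the centre of its underside. Its top is uneven, 33 to 36 mm above the origin near the middle; at the start the foot hangs at least 8 mm above it.
- dropper: small brown dropper bottle, 34 mm across, 102 mm high, loose, standing left of the stand; origin at the centre of its underside. To be left alone.
- jar: dark screw-lid jar with a white lid, 55 mm across, 68 mm high, loose, standing right of the stand; origin at the centre of its underside. To be left alone.
- pen: black and white marker pen, 135 mm long, 17 mm thick, loose, lying right of the jar; origin under its middle. To be left alone.
Things that resemble listed ones, but are neither listed nor needed, are in the scene too. What is meant by the stone is not red, and is the smaller of those in its own colour.

How it is judged:
On the way, in this order (a step that is already met when the one before it is completed fails the run):
1. the rod is twisted free (twist beyond 0.7 rad) with the foot still clear of the stone (value of joint twist above 0.7 rad and contact force between stand and stone below 0.5 N), for 0.1 s.
2. still unlocked, the foot is slid down onto the stone and presses it with more than 5 N (value of joint twist above 0.5 rad and contact force between stand and stone above 5 N), for 0.1 s.
At the end, for the whole second after the job is handed in: The knob is turned back to locked (twist under 0.45 rad) and let go, the foot stays pressed on the stone with 6 to 16 N, and stone and block are at rest, upright and within 8 mm of where they stood (value of joint twist below 0.45 rad and contact force between stand and stone between 6 and 16 N and linear speed of stone below 0.01 m/s and distance of each of stone, block from where it was at the start of the episode below 0.008 m and angle between stone's own z axis and vertical below 0.12 rad); the robot touches nothing.
It fails at once if the stone is pressed with more than 25 N (contact force between stand and stone above 25 N).
It fails at once if bottle, jar or pen is moved by more than 20 mm (distance of any of dropper, jar, pen from where it was at the start of the episode above 0.02 m).
It fails at once if stone or block is shifted by more than 15 mm (distance of any of stone, block from where it was at the start of the episode above 0.015 m).
It also fails if it takes over 48 s, if anything falls off the work surface, if the arm or the gripper's body presses on something with over 40 N, if the wrist force passes 120 N, or if a joint passes its speed limit or range.

## Working session

There is one attempt and no reset: what is moved stays moved. The work goes in short steps, Python scripts to look and compute and a shell command to move; the robot and the scene stay as the last step left them, time stands still between calls to the robot, and variables do not carry over. Pictures are saved under pics/ and viewed, at most 10 in all, crops included, and the job is handed in when it is done.

```bash
mkdir -p pics; ls; cat > h.py <<'E'
import numpy as np,cv2
from scipy.spatial.transform import Rotation as R
from station import monitor,eyes,job,manip
def cam(n,f=None):
    s=eyes.snapshot(n)
    if f: cv2.imwrite('pics/'+f,s['pixels'][:,:,::-1])
    a=np.array(s['attitude'],float)
    M=a if a.shape==(3,3) else R.from_quat(a).as_matrix()
    return s,M
def pts(s,M):
    K=np.array(s['intrinsics']);d=s['depth'];v,u=np.mgrid[:d.shape[0],:d.shape[1]]
    c=np.dstack([(u-K[0,2])/K[0,0]*d,(v-K[1,2])/K[1,1]*d,d])
    return c@M.T+np.array(s['eye'])
E
python3 - <<'E'
from h import *
for n in('top','side'):
    s,M=cam(n,n+'1.png');print(n,s['eye'],s['attitude'],s['intrinsics'])
print(monitor.sense(),manip.nose_length)
E
```

```text
pics
top [ 0.47786615 -0.01530233  1.24071082] [ 0.71537579 -0.69809756  0.02367771 -0.0183476 ] [[408.93689228   0.         280.3260797 ]
 [  0.         408.93689228 212.69027565]
 [  0.           0.           1.        ]]
side [0.02295196 1.17493944 1.28083222] [-0.18307633  0.88718005 -0.41546579  0.08235775] [[542.7336395    0.         279.64839605]
 [  0.         542.7336395  211.1649833 ]
 [  0.           0.           1.        ]]
{'t': 0.1, 'q': array([-1.34649448e+00,  5.28353072e-01,  1.43376532e+00,  1.59731074e-05,
        1.18141121e+00, -1.78459611e-01]), 'qd': array([ 0.00124014, -0.00109022, -0.00123605,  0.00022561,  0.00082098,
       -0.00021467]), 'tau': array([-9.05832603e-04, -4.43302810e+01, -1.78586769e+01, -3.47016467e-04,
        3.92229980e-03,  7.52026153e-06]), 'tcp_pos': array([ 0.24489094, -0.57435864,  0.24444664]), 'tool_rot': array([ 9.79791484e-01,  2.00019275e-01, -1.48126906e-05, -9.68386731e-04]), 'force': array([ 1.1439322 ,  0.33995715, -0.00878324]), 'ft_torque': array([-0.059363  ,  0.0317374 , -0.04911783]), 'gripper_force': 0.0, 'finger_gap': 0.9992169296906565} 0.014
```

View pics/top1.png

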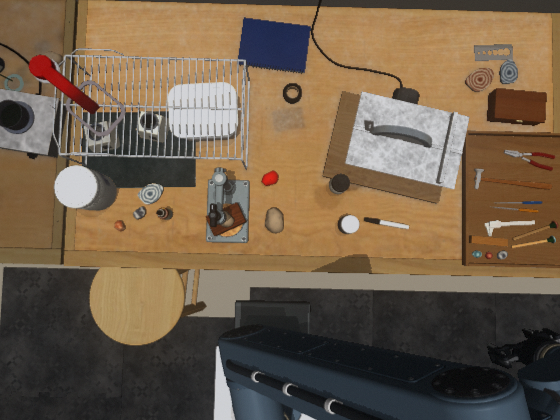

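View pics/side1.png

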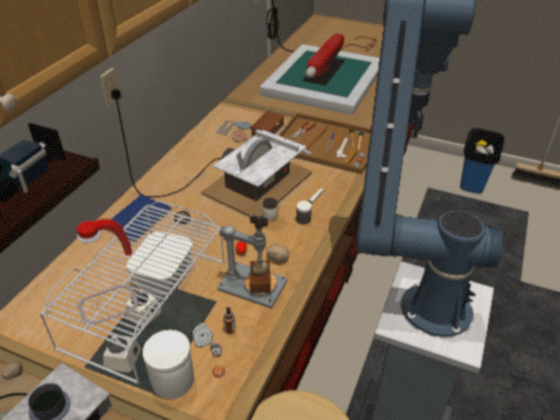

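The top view shows the stand near (228,210) with the black knob at about (212,213). The dropper bottle is at (163,213), the jar at (348,224) and the pen at (386,223). In the side view the knob is near (259,222).

```bash
python3 - <<'E'
from h import *
for n,(u0,u1,v0,v1) in dict(top=(195,260,155,250),side=(205,300,200,310)).items():
    s,M=cam(n);P=pts(s,M);px=s['pixels'].astype(int)
    m=np.zeros(P.shape[:2],bool);m[v0:v1,u0:u1]=1
    z=P[...,2]
    k=m&(z>.245)&(z<.33)&(s['depth']>0)
    q=P[k];dark=px[k].max(1)<75
    print(n,'high pts',len(q),'dark',dark.sum(),'z pct',np.percentile(q[:,2],[2,50,90,98]))
    for nm,qq in(('all',q),('top',q[q[:,2]>np.percentile(q[:,2],95)-.008])):
        r=cv2.minAreaRect(qq[:,:2].astype(np.float32)*1000);print(nm,r, qq.mean(0))
    b=m&(z>.17)&(z<.24);print('arm/barrel',cv2.minAreaRect(P[b][:,:2].astype(np.float32)*1000),np.percentile(P[b][:,2],[5,50,95]))
    b=m&(z>.01)&(z<.022)&(np.ptp(px,axis=2)<40);print('base',cv2.minAreaRect(P[b][:,:2].astype(np.float32)*1000),b.sum())
    c=s['pixels'][v0:v1,u0:u1,::-1];cv2.imwrite(f'pics/{n}crop.png',cv2.resize(c,None,fx=5,fy=5,interpolation=cv2.INTER_CUBIC))
E
```

```text
top high pts 191 dark 168 z pct [0.26405782 0.29305891 0.29581425 0.29687386]
all ((525.3084106445312, 134.42921447753906), (23.212360382080078, 51.9803581237793), 81.34256744384766) [0.52540829 0.13344017 0.28948512]
top ((525.5302734375, 135.99557495117188), (20.094501495361328, 51.9803352355957), 82.00192260742188) [0.52553929 0.13518188 0.29359873]
arm/barrel ((580.8655395507812, 128.9557342529297), (144.09820556640625, 36.37722396850586), 7.720410346984863) [0.1965227  0.20988993 0.22707958]
base ((591.7446899414062, 135.38104248046875), (125.7211685180664, 264.9668884277344), 89.86355590820312) 1148
side high pts 215 dark 152 z pct [0.24819243 0.2846462  0.29664517 0.29881521]
all ((524.0222778320312, 139.03125), (52.319950103759766, 26.71763038635254), 5.701763153076172) [0.52336635 0.14178713 0.28206349]
top ((523.5941772460938, 137.14500427246094), (23.4769229888916, 53.20779037475586), 87.54471588134766) [0.52323918 0.13936799 0.29457412]
arm/barrel ((621.2669067382812, 130.03622436523438), (58.869686126708984, 230.8435821533203), 80.67778778076172) [0.18262207 0.2072749  0.22932731]
base ((618.6405029296875, 0.035247802734375), (271.1715393066406, 525.7516479492188), 13.498419761657715) 986
```

View pics/topcrop.png

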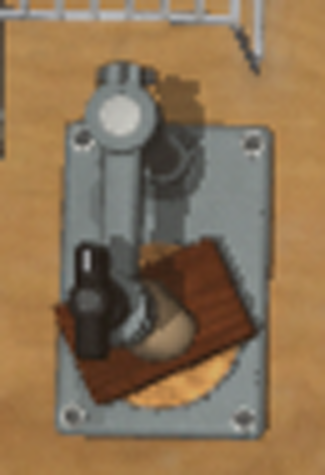

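View pics/sidecrop.png

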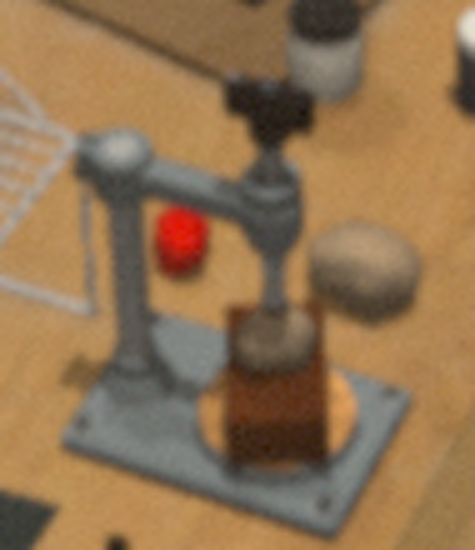

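The top crop shows the bar from about (92,242) to (92,357), the column top at (121,115), and base corners at (66,126), (271,126), (58,432) and (265,436). The side crop shows the foot close above the grey-brown stone, under the barrel at (270,200).

```bash
cat >> h.py <<'E'
def ray(s,M,u,v,z):
    K=np.array(s['intrinsics']);d=M@np.array([(u-K[0,2])/K[0,0],(v-K[1,2])/K[1,1],1]);e=np.array(s['eye'])
    return e+d*(z-e[2])/d[2]
E
python3 - <<'E'
from h import *
s,M=cam('top')
f=lambda x,y,z:print((x,y,z),ray(s,M,195+(x+.5)/5-.5,155+(y+.5)/5-.5,z).round(4))
for c in((66,126),(271,126),(58,432),(265,436)):f(*c,.016)
f(121,115,.214)
f(92,242,.296);f(92,357,.296);f(92,300,.296)
g=cv2.cvtColor(s['pixels'],cv2.COLOR_RGB2GRAY)[195:235,200:235]
m=(s['pixels'].max(2)<60)&(pts(s,M)[...,2]>.285)
v,u=np.nonzero(m);ok=(u>200)&(u<225)&(v>195)&(v<235);r=cv2.minAreaRect(np.c_[u,v][ok].astype(np.float32));print(r)
q=np.array([ray(s,M,a,b,.296)[:2] for a,b in zip(u[ok],v[ok])]);print(q.mean(0),q.min(0),q.max(0));w,V=np.linalg.eigh(np.cov(q.T));print(np.degrees(np.arctan2(V[1,1],V[0,1])))
s,M=cam('side');P=pts(s,M);
# bar in the side view
m=(s['pixels'].max(2)<75)&(P[...,2]>.265)&(P[...,2]<.31);v,u=np.nonzero(m);ok=(u>245)&(u<275)&(v>205)&(v<240)
q=np.array([ray(s,M,a,b,.290)[:2] for a,b in zip(u[ok],v[ok])]);print(q.mean(0),np.ptp(q,axis=0),P[m][:,2].max())
w,V=np.linalg.eigh(np.cov(q.T));print(np.degrees(np.arctan2(V[1,1],V[0,1])))
E
```

```text
(66, 126, 0.016) [0.6446 0.197  0.016 ]
(271, 126, 0.016) [0.6477 0.0737 0.016 ]
(58, 432, 0.016) [0.4608 0.1954 0.016 ]
(265, 436, 0.016) [0.4614 0.0719 0.016 ]
(121, 115, 0.214) [0.624  0.1352 0.214 ]
(92, 242, 0.296) [0.5528 0.1346 0.296 ]
(92, 357, 0.296) [0.4996 0.1328 0.296 ]
(92, 300, 0.296) [0.5259 0.1337 0.296 ]
((213.0, 215.0), (22.0, 8.0), 90.0)
[0.5239798  0.13394148] [0.49947773 0.12432846] [0.55057937 0.14301849]
-179.94502667663386
[0.5199933  0.14612394] [0.05518104 0.05039271] 0.30994697084276035
152.4972011112418
```

```bash
python3 -m pendant '[[[0,0,-0.04,0,0,0.84,1],[0,0,-0.04,0,0,0.84,1],[0,0,-0.04,0,0,0.84,1],[0,0,-0.04,0,0,0.84,1],[0.022,-0.055,0,0,0,0,1],[0.022,-0.055,0,0,0,0,1],[0.022,-0.055,0,0,0,0,1],[0.022,-0.055,0,0,0,0,1],[0.022,-0.055,0,0,0,0,1],[0.022,-0.055,0,0,0,0,1],[0.022,-0.055,0,0,0,0,1],[0.022,-0.055,0,0,0,0,1],[0.022,-0.055,0,0,0,0,1],[0.022,-0.055,0,0,0,0,1],[0.022,-0.055,0,0,0,0,1],[0.022,-0.055,0,0,0,0,1],[0.022,-0.055,0,0,0,0,1],[0.022,-0.055,0,0,0,0,1],[0.022,-0.055,0,0,0,0,1],[0.011,-0.027,0,0,0,0,1]]]' 60; cat >> h.py <<'E'
def st():
    s=monitor.sense();X=R.from_quat(s['tool_rot']).as_matrix();print('t',round(s['t'],2),'tcp',s['tcp_pos'].round(4),'yaw',np.degrees(np.arctan2(X[1,0],X[0,0])).round(1),'z',X[:,2].round(3),'F',s['force'].round(2),'T',s['ft_torque'].round(2),'gap',round(s['finger_gap'],3),s['gripper_force'],'q',s['q'].round(2))
E
python3 -c "
from h import *
st()"
```

```text
t: 2.3
tcp_pos: [0.5188, 0.11, 0.3733]
tool_rot: [1.0, 0.001, 0.0, -0.001]
force: [-0.4, 0.5, 0.0]
finger_gap: 1.004
gripper_force: 0.0
t 2.3 tcp [0.5188 0.11   0.3733] yaw 0.2 z [ 0.001  0.001 -1.   ] F [-0.39  0.52  0.01] T [-0.04  0.03  0.02] gap 1.004 0.0 q [-0.    0.27  1.49  0.    1.38  1.57]
```

```bash
python3 -m pendant '[[[0,0,0,0,0,0,1],[0,0,0,0,0,0,1]]]'; python3 - <<'E'
from h import *
st()
for n in('top','side'):cam(n,n+'2.png')
a=cv2.imread('pics/top2.png')[155:255,180:280];b=cv2.imread('pics/side2.png')[170:290,200:320]
cv2.imwrite('pics/c2.png',np.hstack([cv2.resize(a,(390,390)),cv2.resize(b,(390,390))]))
E
```

```text
t: 2.5
tcp_pos: [0.5177, 0.1066, 0.373]
tool_rot: [1.0, 0.0, -0.0, 0.0]
force: [0.3, -0.1, 0.5]
finger_gap: 1.0
gripper_force: 0.0
t 2.5 tcp [0.5177 0.1066 0.373 ] yaw 0.1 z [-0.001 -0.001 -1.   ] F [ 0.33 -0.08  0.49] T [-0.02 -0.   -0.07] gap 1.0 0.0 q [-0.01  0.26  1.5  -0.    1.38  1.56]
```

View pics/c2.png

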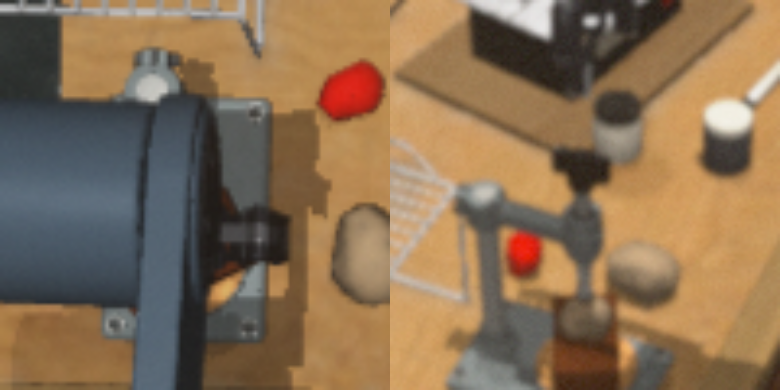

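The crops are ambiguous: the top half shows the arm over the stand, but the side half shows no gripper near the knob. I'll look at the full side picture.

View pics/side2.png

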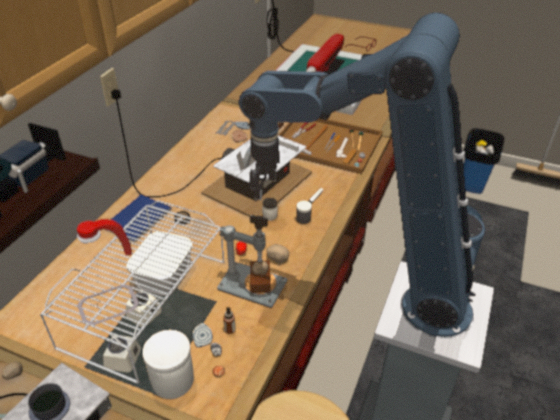

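The side picture shows the gripper at (265,185), just above the knob at (258,222). It only needs to move by the remaining offset and go down.

```bash
python3 -m pendant '[[[0.0048,-0.0178,0,0,0,0,1],[0.0047,-0.0178,0,0,0,0,1],[0,0,0.03,0,0,0,0.6],[0,0,0.03,0,0,0,0.5],[0,0,0.022,0,0,0,0.5],[0,0,0.02,0,0,0,0.5],[0,0,0,0,0,0,0.5],[0,0,0,0,0,0,0.5]]]' 60; python3 - <<'E'
from h import *
st()
for n in('side',):
    s,M=cam(n,n+'3.png')
a=cv2.imread('pics/side3.png')[170:290,200:320]
cv2.imwrite('pics/c3.png',cv2.resize(a,(600,600),interpolation=cv2.INTER_CUBIC))
E
```

```text
t: 3.4
tcp_pos: [0.5261, 0.1354, 0.2919]
tool_rot: [1.0, -0.0, 0.0, -0.0]
force: [1.1, -0.2, 0.2]
finger_gap: 0.499
gripper_force: 0.0
t 3.4 tcp [0.5261 0.1354 0.2919] yaw -0.0 z [ 0.  0. -1.] F [ 1.07 -0.22  0.16] T [ 0.02 -0.02  0.  ] gap 0.499 0.0 q [0.05 0.36 1.58 0.   1.2  1.62]
```

View pics/c3.png

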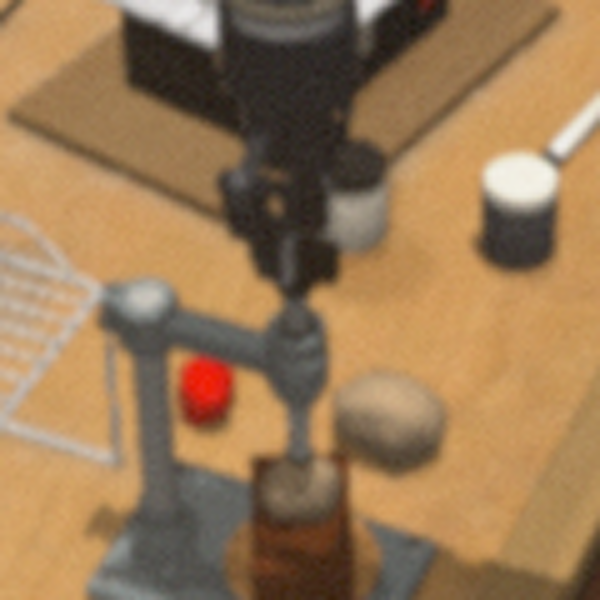

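The fingers straddle the bar at about (292,255), above the barrel at (297,350). I'll lower 3 mm and close.

```bash
python3 -m pendant '[[[0,0,0.004,0,0,0,0.3],[0,0,0,0,0,0,0.1],[0,0,0,0,0,0,0],[0,0,0,0,0,0,0],[0,0,0,0,0,0,0],[0,0,0,0,0,0,0]]]' 60; python3 -c "
from h import *
st()"
```

```text
t: 4.05
tcp_pos: [0.526, 0.1345, 0.2893]
tool_rot: [1.0, -0.0, 0.001, 0.0]
force: [-1.6, -5.1, 5.4]
finger_gap: 0.145
gripper_force: 61.1
t 4.05 tcp [0.526  0.1345 0.2893] yaw -0.0 z [ 0.001 -0.001 -1.   ] F [-1.62 -5.11  5.44] T [-0.51  0.26  0.1 ] gap 0.145 61.09658181667328 q [ 0.04  0.37  1.59 -0.    1.19  1.62]
```

```bash
python3 -m pendant '[[[0,0,0,0,0,-0.6,0],[0,0,0,0,0,-0.8,0],[0,0,0,0,0,-0.8,0]]]' 90; python3 -c "
from h import *
st()"
python3 -m pendant '[[[0,0,0,0,0,-0.8,0],[0,0,0,0,0,-0.8,0],[0,0,0,0,0,-0.8,0],[0,0,0,0,0,-0.8,0],[0,0,0,0,0,-0.8,0],[0,0,0,0,0,-0.8,0],[0,0,0,0,0,-0.8,0],[0,0,0,0,0,-0.8,0],[0,0,0,0,0,0,0],[0,0,0,0,0,0,0]]]'; python3 -c "
from h import *
st()"
```

```text
t: 4.35
tcp_pos: [0.5277, 0.1349, 0.2893]
tool_rot: [0.991, 0.132, 0.002, 0.0]
force: [3.6, -2.8, 3.2]
finger_gap: 0.138
gripper_force: 90.0
t 4.35 tcp [0.5277 0.1349 0.2893] yaw 15.2 z [ 0.005  0.    -1.   ] F [ 3.62 -2.75  3.16] T [-0.22 -0.2  -0.38] gap 0.138 90.01875758171082 q [0.04 0.37 1.58 0.   1.19 1.35]
t: 5.35
tcp_pos: [0.5258, 0.1363, 0.2884]
tool_rot: [0.87, 0.492, 0.001, -0.001]
force: [0.2, 3.8, -0.1]
finger_gap: 0.138
gripper_force: 89.6
t 5.35 tcp [0.5258 0.1363 0.2884] yaw 59.0 z [ 0.     0.003 -1.   ] F [ 0.22  3.8  -0.14] T [ 0.65 -0.22  0.  ] gap 0.138 89.58952903747559 q [0.05 0.37 1.59 0.   1.19 0.59]
```

```bash
python3 -m pendant '[[[0,0,0.00125,0,0,0,0],[0,0,0.00125,0,0,0,0],[0,0,0.00125,0,0,0,0],[0,0,0.00125,0,0,0,0],[0,0,0.00125,0,0,0,0],[0,0,0.00125,0,0,0,0]]]'; for i in 1 2 3; do python3 -c "
from h import *
st()"; done
python3 -m pendant '[[[0,0,0.00125,0,0,0,0],[0,0,0.00125,0,0,0,0]]]' | grep -E 'tcp|^force'
```

```text
t: 5.95
tcp_pos: [0.5258, 0.1361, 0.2825]
tool_rot: [0.87, 0.493, 0.001, -0.001]
force: [0.7, 5.8, 1.1]
finger_gap: 0.143
gripper_force: 89.7
t 5.95 tcp [0.5258 0.1361 0.2825] yaw 59.0 z [ 0.     0.003 -1.   ] F [0.68 5.82 1.11] T [ 1.03 -0.15  0.01] gap 0.143 89.69735741615295 q [0.05 0.37 1.59 0.   1.17 0.59]
t 5.95 tcp [0.5258 0.1361 0.2825] yaw 59.0 z [ 0.     0.003 -1.   ] F [0.68 5.82 1.11] T [ 1.03 -0.15  0.01] gap 0.143 89.69735741615295 q [0.05 0.37 1.59 0.   1.17 0.59]
t 5.95 tcp [0.5258 0.1361 0.2825] yaw 59.0 z [ 0.     0.003 -1.   ] F [0.68 5.82 1.11] T [ 1.03 -0.15  0.01] gap 0.143 89.69735741615295 q [0.05 0.37 1.59 0.   1.17 0.59]
tcp_pos: [0.5258, 0.1361, 0.2805]
force: [0.1, 4.1, 0.9]
```

```bash
f(){ grep -E 'tcp|^force'; }; python3 -m pendant '[[[0.0011,-0.0006,0.00125,0,0,0,0],[0,0,0.00125,0,0,0,0]]]'|f
python3 -m pendant '[[[0,0,0.00125,0,0,0,0],[0,0,0.00125,0,0,0,0]]]' |f
```

```text
tcp_pos: [0.5258, 0.1364, 0.2784]
force: [0.4, 4.3, 0.7]
tcp_pos: [0.5259, 0.1363, 0.2767]
force: [-0.6, 4.9, 4.5]
```

```bash
f(){ grep -E 'tcp|^force'; }; for i in 1 2 3; do python3 -m pendant '[[[0,0,0,0,0,0,0]]]'|f;done; python3 -m pendant '[[[0,0,0.0006,0,0,0,0],[0,0,0,0,0,0,0]]]'|f;  python3 -m pendant '[[[0,0,0,0,0,0,0]]]'|f
```

```text
tcp_pos: [0.5258, 0.1363, 0.2766]
force: [-0.6, 5.9, 1.3]
tcp_pos: [0.5258, 0.1362, 0.2766]
force: [-0.4, 5.4, 1.5]
tcp_pos: [0.5258, 0.1363, 0.2766]
force: [0.1, 4.3, 1.6]
tcp_pos: [0.5258, 0.1362, 0.2764]
force: [-0.8, 5.1, 4.4]
tcp_pos: [0.5259, 0.1362, 0.2765]
force: [-0.0, 4.6, 3.4]
```

```bash
f(){ grep -E 'tcp|^force'; }; for i in 1 2; do python3 -m pendant '[[[0,0,0.0006,0,0,0,0],[0,0,0,0,0,0,0]]]'|f; python3 -m pendant '[[[0,0,0,0,0,0,0],[0,0,0,0,0,0,0]]]'|f;done
```

```text
tcp_pos: [0.5259, 0.1362, 0.2762]
force: [-1.5, 4.3, 4.5]
tcp_pos: [0.5259, 0.1362, 0.2762]
force: [-1.2, 4.4, 4.4]
tcp_pos: [0.5259, 0.1363, 0.276]
force: [-1.3, 4.9, 6.3]
tcp_pos: [0.5259, 0.1362, 0.276]
force: [-0.8, 5.0, 6.0]
```

```bash
f(){ grep -E 'tcp|^force'; }; python3 -m pendant '[[[0,0,0.0006,0,0,0,0],[0,0,0,0,0,0,0]]]'|f; python3 -m pendant '[[[0,0,0,0,0,0,0],[0,0,0,0,0,0,0]]]'|f
```

```text
tcp_pos: [0.526, 0.1363, 0.2758]
force: [-2.5, 6.3, 7.0]
tcp_pos: [0.5259, 0.1363, 0.2758]
force: [-2.2, 4.0, 7.2]
```

```bash
f(){ grep -E 'tcp|^force'; }; python3 -m pendant '[[[0,0,0.0006,0,0,0,0],[0,0,0.0006,0,0,0,0],[0,0,0,0,0,0,0]]]'|f; python3 -m pendant '[[[0,0,0.0006,0,0,0,0],[0,0,0,0,0,0,0],[0,0,0,0,0,0,0]]]'|f
```

```text
tcp_pos: [0.526, 0.1363, 0.2753]
force: [-3.5, 4.9, 8.5]
tcp_pos: [0.526, 0.1363, 0.2751]
force: [-1.8, 4.9, 10.7]
```

```bash
f(){ grep -E 'tcp|tool_rot|^force'; }; python3 -m pendant '[[[0,0,0,0,0,0.6,0],[0,0,0,0,0,0.6,0],[0,0,0,0,0,0.6,0],[0,0,0,0,0,0.6,0]]]' 100|f; python3 -m pendant '[[[0,0,0,0,0,0.6,0],[0,0,0,0,0,0.6,0]]]'|f;python3 -c "
from h import *
st()"
```

```text
tcp_pos: [0.5262, 0.1361, 0.2751]
tool_rot: [0.932, 0.362, 0.001, 0.0]
force: [-2.8, 4.1, 10.0]
tcp_pos: [0.5261, 0.1359, 0.2751]
tool_rot: [0.956, 0.294, 0.001, 0.0]
force: [-1.6, 3.4, 10.5]
t 9.55 tcp [0.5261 0.1359 0.2751] yaw 34.2 z [ 0.002 -0.    -1.   ] F [-1.64  3.35 10.46] T [0.63 0.41 0.08] gap 0.135 99.1328501701355 q [ 0.05  0.38  1.6  -0.    1.15  1.02]
```

```bash
f(){ grep -E 'tcp|tool_rot|^force'; }; python3 -m pendant '[[[0,0,0,0,0,0.6,0],[0,0,0,0,0,0.6,0],[0,0,0,0,0,0.6,0],[0,0,0,0,0,0.6,0],[0,0,0,0,0,0.6,0]]]'|f; python3 -m pendant '[[[0,0,0,0,0,0.6,0],[0,0,0,0,0,0.6,0],[0,0,0,0,0,0.6,0],[0,0,0,0,0,0,0],[0,0,0,0,0,0,0]]]'|f;python3 -c "
from h import *
st()"
```

```text
tcp_pos: [0.5242, 0.1347, 0.275]
tool_rot: [0.993, 0.119, -0.001, 0.002]
force: [-7.6, -0.9, 13.4]
tcp_pos: [0.5238, 0.1342, 0.2749]
tool_rot: [1.0, 0.013, -0.002, 0.002]
force: [-8.3, -1.6, 12.8]
t 10.55 tcp [0.5238 0.1342 0.2749] yaw 1.5 z [-0.003 -0.004 -1.   ] F [-8.3  -1.61 12.81] T [0.18 0.69 0.35] gap 0.135 99.90445976145566 q [ 0.05  0.38  1.61 -0.    1.16  1.59]
```

```bash
python3 -m pendant '[[[0,0,0,0,0,0.5,0],[0,0,0,0,0,0,0]]]';python3 -c "
from h import *
st()"
python3 -m pendant '[[[0,0,0,0,0,0,0.3],[0,0,0,0,0,0,0.5],[0,0,0,0,0,0,0.5],[0,0,-0.01,0,0,0,0.5],[0,0,-0.03,0,0,0,0.5],[0,0,-0.04,0,0,0,0.5],[0,0,-0.04,0,0,0,0.5],[-0.05,0,-0.02,0,0,0,0.5],[-0.05,0,0,0,0,0,0.5],[0,0,0,0,0,0,0.5]]]'
python3 - <<'E'
from h import *
s,M=cam('side','side4.png')
t,Mt=cam('top','top4.png')
a=cv2.imread('pics/side4.png')[200:320,205:325];b=cv2.imread('pics/top4.png')[150:250,180:280]
o=cv2.imread('pics/side1.png')[200:320,205:325]
r=lambda i:cv2.resize(i,(266,266),interpolation=cv2.INTER_CUBIC)
cv2.imwrite('pics/c4.png',np.hstack([r(o),r(a),r(b)]))
E
```

```text
t: 10.75
tcp_pos: [0.5246, 0.1342, 0.2749]
tool_rot: [1.0, -0.017, -0.001, 0.002]
force: [-5.3, -1.0, 11.8]
finger_gap: 0.131
gripper_force: 100.1
t 10.75 tcp [0.5246 0.1342 0.2749] yaw -1.9 z [-0.001 -0.005 -1.   ] F [-5.28 -0.99 11.75] T [0.19 0.53 0.68] gap 0.131 100.13983376993565 q [ 0.05  0.38  1.61 -0.    1.16  1.65]
t: 11.75
tcp_pos: [0.4407, 0.1392, 0.3857]
tool_rot: [1.0, -0.018, -0.002, 0.0]
force: [0.8, -0.5, -0.7]
finger_gap: 0.503
gripper_force: 0.0
```

View pics/c4.png

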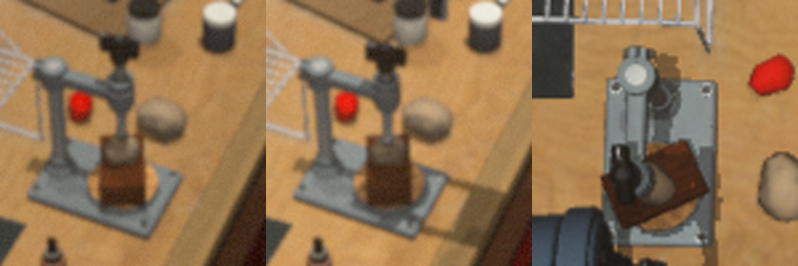

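The knob bar is back in line with the arm, seen in the top view at (622,172). The rod is lower and stays down, with the knob at (385,50) against (118,47) before. Stone and block sit where they did. The force readings and the spring travel both put the foot force at about 10 N, so I'm handing in.

```bash
python3 -c "
from h import *
print(job.sign_off())"
```

```text
the job is handed in; nothing more can be done
None
```

The job is handed in: the rod was unlocked, slid down until the foot pressed the stone with an estimated 10 N, locked fully back and let go. Stone and block look unmoved in the last pictures; the hand-in returned no verdict.

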